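# Register a die bar and hold the cam clamp at full throw

### The arm

A 7-joint arm with a two-finger parallel gripper is mounted at the origin on the work surface. World frame = base frame: x ahead of the robot, y to its left, z up, the work surface at z = 0. Lengths are in m, angles in rad, forces in N, time in s.
With the tool pointing down it reaches from about 0.425 to 0.875 m from the base axis. Payload 8.4 kg.
Tool frame: the origin (TCP) lies on the centre line of the jaws, within the pads' length; the fingertips stand 25 mm ahead of it and the grasp point (between the pads) lies 6 mm ahead of it (env.tip_reach is the distance from the TCP to the fingertips, in m); y points along the fingers, z is the direction in which the jaws open and shut, and the axes are right-handed (so a half turn about y gives the same grasp; the last joint's range is limited). The gripper opens to 85 mm and grips with 20 to 120 N. Pads are 22 mm wide; open, the fingers measure 114 mm over their backs; the gripper's body (76 mm by 85 mm) begins 54 mm behind the grasp point. The pads swing forward as they close: fully open they stand 13 mm farther back than shut.
Start: joints at [1.111, 0.333, 0.04, 1.465, -0.013, 1.343, -0.059], TCP at [0.229, -0.608, 0.256] pointing down, gripper open.
Joint ranges: [-2.58, 2.58], [-0.38, 2.09], [-1.3, 1.39], [0.25, 2.4], [-1.5, 4.64], [0.08, 2.09], [-2.65, 2.65]. Speed limits (rad/s): [2.22, 2.22, 2.79, 2.79, 3.14, 3.14, 3.14].

### API

Orientations are given as a unit quaternion [w, x, y, z].
In Python, from cell import get_obs, imaging, order, env gives the robot as it stands.
- The arm moves only by the tool drive_tool, never from a script. Its argument "moves" is a list that holds one entry, the list of rows, each a list of 5 numbers: the shift along the tool's x, y, z in cm, then the turn about the tool's y in degrees, then the closure in counts, from 0 (fully open) to 255 (shut). In form: [[[dx, dy, dz, twist, hand], ...]]. A call has 1 to 5 rows; each row shifts and turns the commanded pose from where the row before left it, along the tool's axes as they then stand; what a row does not reach is not made up. A row lasts 1/12 s, in which the tool goes at most 41.7 mm and 7.16 degrees, less where a joint would pass 70% of its speed; a pose out of reach is approached as far as the arm can. A call is refused whole if a number of a shift passes 4.17 or a number of a turn 7.16, either way. A call with a gripper value outside its range is refused whole. The fingers move at their own pace and stop on an object; "grip_force" is the grip in N (left out, the last holds). Time passes only in rows, so rows that do not move let the fingers close. It gives the time, the measured TCP pose, the force and the opening at its end, in the units of the state.
- get_obs(): the state, without advancing time (a new reading comes with each control period).
- imaging.capture(name): name is "scene" or "side" or "wrist"; returns the picture (400x640x3 uint8, red, green, blue); there is no depth.
- imaging.camera_info(name): a dict with "fx", "fy", "cx", "cy" (pixels), "D" ([k1, k2, p1, p2, k3] as OpenCV has them; the pictures are not rectified), "R" (3x3) and "t" (3): a world point X has camera coordinates R X + t; the wrist camera has in their place "hand_eye" (4x4, takes a point from camera to tool coordinates, whose origin is the TCP and whose axes are the tool frame's). Camera axes: x right, y down, z forward; pixel columns grow to the right and rows downward; lengths in m; the calibration is good to about 2 mm. A picture is of the moment at which its call begins: read the wrist's pose just before it. camera_info takes no time and is no camera call.
- order.close_job(): hands the job in, once; it reports no verdict.
The state is a dict: "time_s": time; "qpos": joint angles; "joint_velocities": joint speeds; "joint_torque": joint torques, N m; "tcp_pos": TCP position; "ee_rot": TCP orientation; "force": force on the tool from outside, world axes, zero at the start; "moment": the same for the moment, N m; "width": finger opening in m.
Only numpy, scipy, OpenCV 4.12 (cv2) and the standard library are available. Lean on these libraries where they do the work, as an engineer would, in place of code of your own. Each camera call takes 0.05 s, during which the arm holds its last target.

### The job

Slide the long aluminium die bar home in the fixture, flat on the base plate with its long edge flush against the fence and its end flush against the end stop, while the clamp is still open. Then swing the sprung cam lever a quarter turn to the top of its cam, where it points straight away from the fence and the jaw pinches the bar, and finish still holding the lever there with the gripper, because it has no latch and springs open when let go. Leave the other things on the bench where they are.

Things in the scene. Friction and masses are not known exactly. Their poses are not given: they have to be found in the camera images.
- bar: loose aluminium bar, 30 mm (its x) by 140 mm (its y) by 12 mm thick, about 0.14 kg, with three shallow dark dimples along the top; origin at the centre of its underside. It starts lying askew on the right-hand part of the base plate
- jig: fixed clamping fixture: steel base plate 12 mm thick on the table. Origin on the table; the plate spans x -90 to 130 mm and y -200 to 125 mm of the fixture's frame (x leads away from the robot, y to the left along the fence). The plate at y below -3 mm is open, and a bar fully home sticks out 60 mm beyond the fence's right end, so it can be gripped there
- fence (a point): middle of the fence's working face, at plate level; the face looks to the fixture's +x (at x = -60 mm) and runs from y = 10 to 105 mm; the fence is 15 mm wide, stands on the robot's side and rises 16 mm above the plate
- end_stop (a point): middle of the end stop's working face, at plate level; the face looks to the fixture's -y (at y = 90 mm), from x = -60 to -25 mm; 15 mm thick, rises 16 mm above the plate, at the fence's left end
- nest (a point): point on the plate's top where the centre of the underside of the bar lies when it is fully home (long edge against the fence, end against the end stop); axes as the fixture's, so the bar's y axis then lies along the nest's y, either way round. At x = -45, y = 20, z = 12 mm of the fixture
- cam_pivot (a point): the vertical axis of the cam lever, at x = 45, y = 20, z = 50 mm of the fixture; axes as the fixture's
- cam_lever (a joint): lever angle, rad, clockwise from above. 0: open, on its stop, pointing along the fixture's +y, parallel to the fence. 1.571: top of the cam (jaw 14 mm forward), pointing along the fixture's +x, straight away from the fence. Turns on to 2.2, but the lift falls beyond the top. A spring always pulls it to 0: about 2 N at the knob when open, 6 to 7 N at the top
- knob (a point): centre of the lever's black upright cylindrical knob, 24 mm diameter, 90 mm from the cam pivot, moving with the lever; the point lies 80 mm above the table, the knob's top is 91 mm above the table and its free part is 45 mm tall down to the flat lever arm (16 mm wide, top 46 mm above the table)
- jaw_pad: rubber tip of the sliding jaw, 24 mm wide (y = 8 to 32 mm), facing the fence, between guides 20 mm high at y = -3 to 43, x = -12 to 0 mm. Open, its face is at x = -20 mm and its origin at the fixture's. It moves to -x, meets a homed bar after 10 mm and is pushed in 4 mm (about 10 N) at the top of the cam
- die: loose plain steel cylinder, 26 mm diameter, 22 mm tall, standing on the base plate; origin at the centre of its underside; not to be disturbed
- bobbin: loose small thread bobbin, 26 mm diameter, 26 mm tall, standing on the base plate; origin at the centre of its underside; not to be disturbed
- ribbon_spool: loose flat white ribbon spool, 84 mm diameter, 28 mm tall, on the table beyond the fixture; origin at the centre of its underside; not to be disturbed
- cord_spool: loose black cord spool with card flanges, 64 mm diameter, 60 mm tall, on the table to the right of the fixture; origin at the centre of its underside; not to be disturbed
- stud_jar: loose closed jar, 54 mm diameter, 60 mm tall, on the table beyond the fixture on the left; origin at the centre of its underside; not to be disturbed
- tape_roll: loose ring-shaped roll, 80 mm diameter, 24 mm tall, on the table to the left of the fixture; origin at the centre of its underside; not to be disturbed
- screwdriver: loose screwdriver, about 170 mm long, lying on the table beyond the fixture; origin under the middle of it; not to be disturbed
There are look-alikes about, which are no part of the job. Of the things shaped like the bar, the aluminium one is meant.

How it is judged:
By the outcome, as a careful person would: the job done as asked, in the order asked, and still so for the second after the job is handed in, while the arm keeps its last pose, push and grip.
It also fails if it takes over 51 s, if anything falls off the work surface, if the arm or the gripper's body presses on something with over 40 N, if the wrist force passes 120 N, or if a joint passes its speed limit or range.

## Working session

There is one attempt and no reset: what is moved stays moved. The work goes in short steps, Python scripts to look and compute and a tool call to move; the robot and the scene stay as the last step left them, time stands still between calls to the robot, and variables do not carry over. Pictures are saved under pics/ and viewed, and the job is handed in when it is done.

Besides the shell and the picture viewer there is one more tool, called after "Emit:" as name(argument=value, ...), one argument or row to a line, values as JSON. drive_tool: Moves the arm, as the interface text tells. Its arguments: {"type":"object","properties":{"moves":{"type":"array","items":{"type":"array","items":{"type":"array","items":{"type":"number"}}}},"grip_force":{"type":"number"}},"required":["moves"]}

```bash
ls; mkdir -p pics; python3 - <<'E'
from cell import get_obs, imaging, order, env
import cv2
o=get_obs(); print({k:(o[k]) for k in ['time_s','tcp_pos','ee_rot','force','width']}, env.tip_reach)
for n in ['scene','side','wrist']:
    cv2.imwrite(f'pics/{n}0.png',imaging.capture(n)[:,:,::-1]); print(n,imaging.camera_info(n))
E
```

```text
pics
{'time_s': 0.0, 'tcp_pos': array([ 0.22930143, -0.60777263,  0.25540994]), 'ee_rot': array([ 0.12673596, -0.12700796,  0.69619019, -0.69507279]), 'force': array([-0.14268111,  0.64387262, -0.83965352]), 'width': 0.0853599052497973} 0.025
scene {'fx': 496.0638002701428, 'fy': 496.0638002701428, 'cx': 318.772465157642, 'cy': 202.0486113104398, 'D': array([-0.02882327,  0.        ,  0.        ,  0.        ,  0.        ]), 'R': array([[ 0.8352471 ,  0.5496192 , -0.01676343],
       [ 0.32146199, -0.51280006, -0.79605169],
       [-0.44612158,  0.65951106, -0.60499644]]), 't': array([-0.44626043, -0.13090399,  1.49702628])}
side {'fx': 409.2139313835117, 'fy': 409.2139313835117, 'cx': 318.11299128013866, 'cy': 199.90415332785594, 'D': array([0.00462122, 0.        , 0.        , 0.        , 0.        ]), 'R': array([[-0.89784539, -0.44005337,  0.01505636],
       [-0.33643982,  0.66357977, -0.66818421],
       [ 0.28404562, -0.60499167, -0.74384351]]), 't': array([0.47682558, 0.24705775, 0.96936955])}
wrist {'fx': 286.5349558474494, 'fy': 286.5349558474494, 'cx': 316.89950668574994, 'cy': 201.6478444623498, 'D': array([-0.03106807,  0.        ,  0.        ,  0.        ,  0.        ]), 'hand_eye': array([[-1.27349124e-03,  9.62156063e-01,  2.72496033e-01,
        -7.03313956e-02],
       [-7.80263579e-04, -2.72497127e-01,  9.62156280e-01,
        -1.18051221e-01],
       [ 9.99998885e-01,  1.01267886e-03,  1.09775804e-03,
        -4.00879006e-04],
       [ 0.00000000e+00,  0.00000000e+00,  0.00000000e+00,
         1.00000000e+00]])}
```

View pics/scene0.png

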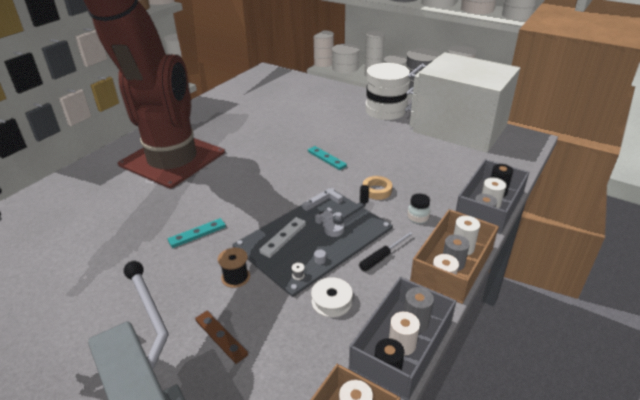

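View pics/side0.png

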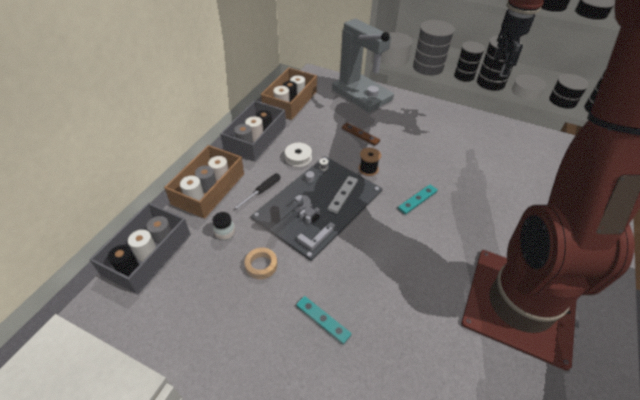

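View pics/wrist0.png

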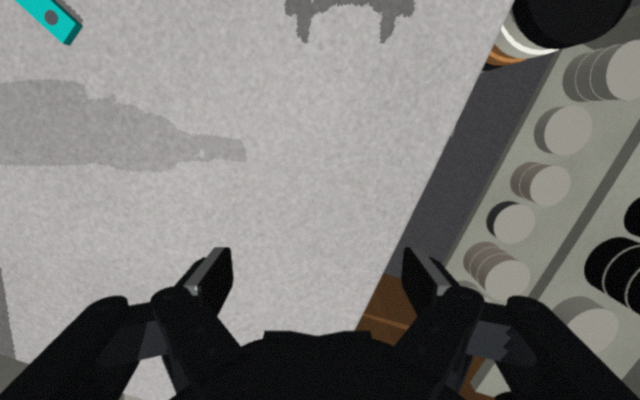

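```bash
cat > h.py <<'E'
import numpy as np, cv2
from cell import get_obs, imaging, order, env
from scipy.spatial.transform import Rotation as Ro
def KD(c): return np.array([[c['fx'],0,c['cx']],[0,c['fy'],c['cy']],[0,0,1.]]),np.array(c['D'])
def tool():
    o=get_obs(); q=o['ee_rot']; return Ro.from_quat([q[1],q[2],q[3],q[0]]).as_matrix(), np.array(o['tcp_pos'])
def cam(n,T=None):
    c=imaging.camera_info(n); K,D=KD(c)
    if n!='wrist': return K,D,np.array(c['R']),np.array(c['t'])
    R,p=T if T else tool(); H=c['hand_eye']
    Rw=R@H[:3,:3]; tw=R@H[:3,3]+p
    return K,D,Rw.T,-Rw.T@tw
def px2w(n,uv,z,T=None):
    K,D,R,t=cam(n,T)
    u=cv2.undistortPoints(np.array(uv,float).reshape(-1,1,2),K,D).reshape(-1,2)
    z=np.broadcast_to(z,len(u)); C=-R.T@t; d=np.c_[u,np.ones(len(u))]@R
    return C+d*((z-C[2])/d[:,2])[:,None]
def w2px(n,X,T=None):
    K,D,R,t=cam(n,T); return cv2.projectPoints(np.array(X,float).reshape(-1,1,3),cv2.Rodrigues(R)[0],t,K,D)[0].reshape(-1,2)
def crop(img,x0,y0,w,h,s,f):
    c=cv2.resize(img[y0:y0+h,x0:x0+w],None,fx=s,fy=s,interpolation=cv2.INTER_CUBIC)
    for i in range(0,w,20): cv2.putText(c,str(x0+i),(i*s,8),0,.35,(255,255,0),1); cv2.line(c,(i*s,10),(i*s,16),(255,255,0),1)
    for j in range(0,h,20): cv2.putText(c,str(y0+j),(0,j*s+4),0,.35,(255,255,0),1)
    cv2.imwrite(f,c)
def cap(n,f):
    T=tool(); im=imaging.capture(n)[:,:,::-1].copy(); cv2.imwrite(f,im); return im,T
E
python3 - <<'E'
from h import *
crop(cv2.imread('pics/scene0.png'),225,170,180,130,4,'pics/sc0c.png')
crop(cv2.imread('pics/side0.png'),240,135,150,130,5,'pics/si0c.png')
E
```

```text
(no output)
```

View pics/sc0c.png

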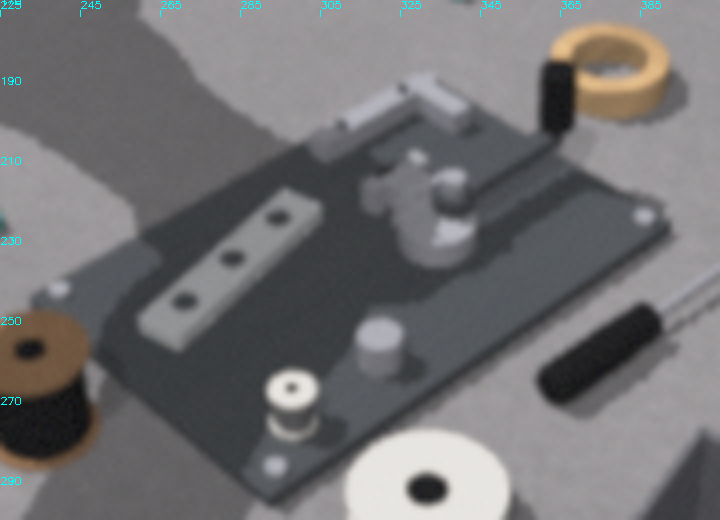

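View pics/si0c.png

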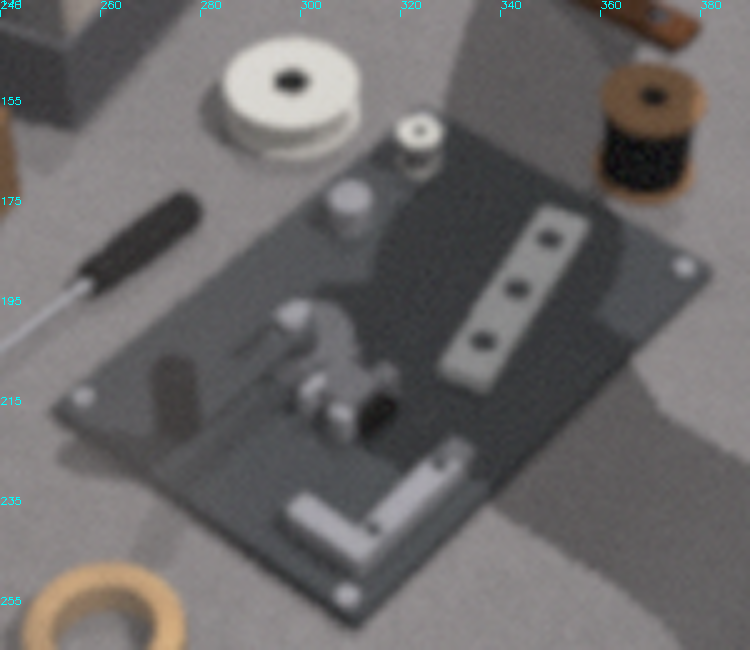

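```bash
cat > fit.py <<'E'
from h import *
from scipy.optimize import least_squares
def fit(pts,obs,z,p0):
    """obs: list of (cam,T,uv Nx2, idx)"""
    pts=np.array(pts,float)
    def f(p):
        c,s=np.cos(p[2]),np.sin(p[2]); X=np.c_[pts@np.array([[c,s],[-s,c]])+p[:2],np.broadcast_to(z,len(pts))]
        return np.concatenate([(w2px(n,X[idx],T)-np.array(uv)).ravel() for n,T,uv,idx in obs])
    r=least_squares(f,p0,loss='soft_l1'); return r.x,r.fun.reshape(-1,2)
E
python3 - <<'E'
from fit import *
sc=lambda l:[(225+a/4,170+b/4) for a,b in l]
si=lambda l:[(240+a/5,135+b/5) for a,b in l]
P=[(.13,-.2),(.13,.125),(-.09,-.2),(-.09,.125)]
S=sc([(266,498),(668,226),(32,297),(420,75)]); I=si([(455,118),(55,410),(712,268),(355,625)])
print(px2w('scene',S,.012)); print(px2w('side',I,.012))
a=[0,1,2,3]
for ob in ([('scene',None,S,a)],[('side',None,I,a)],[('scene',None,S,a),('side',None,I,a)]):
    x,r=fit(P,ob,.012,[.6,-.1,0]); print(x,np.round(r,1).tolist())
B=[(.015,-.07),(.015,.07),(-.015,-.07),(-.015,.07)]
S=sc([(179,344),(322,206),(139,318),(283,187)]); I=si([(545,205),(440,363),(592,222),(492,383)])
for ob in ([('scene',None,S,a)],[('side',None,I,a)],[('scene',None,S,a),('side',None,I,a)]):
    x,r=fit(B,ob,.024,[.6,-.2,0]); print('bar',x,np.round(r,1).tolist())
# dimples
print(px2w('scene',sc([(185,301),(232,258),(277,217)]),.024)); print(px2w('side',si([(549,239),(516,289),(484,342)]),.024))
E
```

```text
[[ 0.63367103 -0.25472002  0.012     ]
 [ 0.71160509  0.05588011  0.012     ]
 [ 0.42507297 -0.20130544  0.012     ]
 [ 0.49910162  0.10897523  0.012     ]]
[[ 0.60750245 -0.2473048   0.012     ]
 [ 0.70308873  0.066733    0.012     ]
 [ 0.41851544 -0.19794724  0.012     ]
 [ 0.49348767  0.11776172  0.012     ]]
[ 0.5560342  -0.03095593 -0.24051044] [[-0.0, 0.6], [0.8, -0.7], [-2.0, -0.0], [0.4, -0.6]]
[ 0.54865004 -0.02452723 -0.24801281] [[-4.8, -2.3], [-0.3, -0.8], [1.8, 1.1], [0.3, 0.5]]
[ 0.55284549 -0.0276553  -0.23885884] [[-0.2, -1.0], [0.3, -2.0], [-2.1, -1.2], [-0.1, -1.6], [-6.3, -3.4], [-1.0, -1.6], [0.5, -0.6], [-0.0, -1.0]]
bar [ 0.51514075 -0.12247287 -0.0089543 ] [[0.2, -1.3], [0.1, 0.0], [-0.1, 0.3], [-0.1, 0.6]]
bar [ 0.50847295 -0.11972144 -0.0158024 ] [[0.0, 0.1], [0.3, 0.0], [-0.1, 0.0], [-0.3, -0.1]]
bar [ 0.51177673 -0.12042547 -0.00955641] [[-0.4, -2.3], [-0.6, -0.9], [-0.7, -0.7], [-0.7, -0.3], [-1.0, -0.5], [-0.5, -0.5], [-1.1, -0.6], [-1.1, -0.7]]
[[ 0.51248796 -0.16573835  0.024     ]
 [ 0.5128849  -0.12082394  0.024     ]
 [ 0.51337828 -0.07575657  0.024     ]]
[[ 0.50931782 -0.16525761  0.024     ]
 [ 0.51043866 -0.11993218  0.024     ]
 [ 0.51008825 -0.0748279   0.024     ]]
```

```bash
python3 - <<'E'
from fit import *
R,p=tool(); print('tool axes cols',R.round(3).tolist())
print('press base',px2w('side',[(340,88),(372,108),(395,95)],0).round(3).tolist())
print('spool,bobbin tops', px2w('side',[(370,155)],.06).round(3), px2w('side',[(324,161.5)],.038).round(3), px2w('side',[(310,174.5)],.034).round(3))
print('spool,bobbin tops', px2w('scene',[(232.5,257)],.06).round(3), px2w('scene',[(298,267.5)],.038).round(3), px2w('scene',[(320,253.5)],.034).round(3))
F=[.553,-.028,-.24]
c,s=np.cos(F[2]),np.sin(F[2])
fw=lambda x,y:(F[0]+c*x-s*y,F[1]+s*x+c*y)
for n,q in dict(nest=(-.045,.02),grip=(-.045,-.03),pivot=(.045,.02),knob0=(.045,.11),knob1=(.135,.02)).items(): print(n,np.round(fw(*q),4))
print('knobpx',w2px('scene',[[*fw(.045,.11),.091]]),w2px('side',[[*fw(.045,.11),.091]]))
E
```

```text
tool axes cols [[-0.936, -0.001, 0.353], [-0.353, 0.001, -0.936], [0.0, -1.0, -0.001]]
press base [[0.75, -0.638, 0.0], [0.594, -0.573, 0.0], [0.547, -0.691, 0.0]]
spool,bobbin tops [[ 0.49  -0.266  0.06 ]] [[ 0.61  -0.2    0.038]] [[ 0.624 -0.134  0.034]]
spool,bobbin tops [[ 0.492 -0.27   0.06 ]] [[ 0.615 -0.203  0.038]] [[ 0.629 -0.138  0.034]]
nest [0.514  0.0021]
grip [ 0.5022 -0.0464]
pivot [ 0.6015 -0.0193]
knob0 [0.6229 0.0682]
knob1 [ 0.6889 -0.0407]
knobpx [[363.85610387 186.43403051]] [[274.3146714  208.55236309]]
```

```bash
cat > plan.py <<'E'
from h import *
def plan(tgt,zyaw,n,hand,start=None):
    R,p=tool()
    if start is not None: p=np.array(start)
    tgt=np.array(tgt,float)
    y0=np.arctan2(R[1,2],R[0,2]); d=(zyaw-y0+np.pi)%(2*np.pi)-np.pi
    tw=-np.degrees(d)/n   # clockwise positive
    yaw=y0; rows=[]
    for i in range(n):
        z=np.array([np.cos(yaw),np.sin(yaw),0]); x=np.cross([0,0,-1.],z); v=(tgt-p)/n
        rows.append([round(100*float(v@x),2),round(-100*v[2],2),round(100*float(v@z),2),round(tw,2),hand]); yaw+=d/n
    for i in range(0,n,5): print(str(rows[i:i+5]).replace(' ',''))
def st():
    o=get_obs(); R,p=tool(); print('t',round(o['time_s'],2),'p',p.round(4),'zyaw',round(np.arctan2(R[1,2],R[0,2]),4),'ydown',R[:,1].round(3),'F',np.round(o['force'],1),'w',round(o['width'],4),'q7',np.round(o['qpos'],2))
E
python3 -c "
from plan import *
plan([.511,-.1655,.2],-.01,15,0)"
```

```text
[[-2.8,np.float64(0.37),-2.1,np.float64(-4.58),0],[-2.96,np.float64(0.37),-1.87,np.float64(-4.58),0],[-3.1,np.float64(0.37),-1.62,np.float64(-4.58),0],[-3.22,np.float64(0.37),-1.37,np.float64(-4.58),0],[-3.32,np.float64(0.37),-1.11,np.float64(-4.58),0]]
[[-3.39,np.float64(0.37),-0.84,np.float64(-4.58),0],[-3.45,np.float64(0.37),-0.57,np.float64(-4.58),0],[-3.48,np.float64(0.37),-0.29,np.float64(-4.58),0],[-3.5,np.float64(0.37),-0.01,np.float64(-4.58),0],[-3.49,np.float64(0.37),0.27,np.float64(-4.58),0]]
[[-3.45,np.float64(0.37),0.55,np.float64(-4.58),0],[-3.4,np.float64(0.37),0.82,np.float64(-4.58),0],[-3.32,np.float64(0.37),1.09,np.float64(-4.58),0],[-3.22,np.float64(0.37),1.35,np.float64(-4.58),0],[-3.11,np.float64(0.37),1.61,np.float64(-4.58),0]]
```

Emit:
drive_tool(
  moves=[
    [[-2.8,0.37,-2.1,-4.58,0],[-2.96,0.37,-1.87,-4.58,0],[-3.1,0.37,-1.62,-4.58,0],[-3.22,0.37,-1.37,-4.58,0],[-3.32,0.37,-1.11,-4.58,0]],
  ],
)

```text
time_s: 0.57
tcp_pos: [0.324, -0.459, 0.2374]
ee_rot: [0.264, -0.264, 0.656, -0.656]
force: [1.1, -0.8, -0.0]
width: 0.0855
```

Emit:
drive_tool(
  moves=[
    [[-3.39,0.37,-0.84,-4.58,0],[-3.45,0.37,-0.57,-4.58,0],[-3.48,0.37,-0.29,-4.58,0],[-3.5,0.37,0,-4.58,0],[-3.49,0.37,0.27,-4.58,0]],
  ],
)

```text
time_s: 0.98
tcp_pos: [0.418, -0.3116, 0.2191]
ee_rot: [0.389, -0.389, 0.591, -0.591]
force: [0.9, -0.5, -0.0]
width: 0.0858
```

Emit:
drive_tool(
  moves=[
    [[-3.45,0.37,0.55,-4.58,0],[-3.4,0.37,0.82,-4.58,0],[-3.32,0.37,1.09,-4.58,0],[-3.22,0.37,1.35,-4.58,0],[-3.11,0.37,1.61,-4.58,0]],
  ],
)

```text
time_s: 1.4
tcp_pos: [0.5121, -0.1643, 0.2006]
ee_rot: [0.498, -0.498, 0.502, -0.502]
force: [0.3, -1.0, -0.3]
width: 0.0857
```

Emit:
drive_tool(
  moves=[
    [[0,0,0,0,85],[0,0,0,0,85],[0,0,0,0,85]],
  ],
)

```text
time_s: 1.65
tcp_pos: [0.5112, -0.1663, 0.2005]
ee_rot: [0.497, -0.497, 0.503, -0.503]
force: [-1.0, -0.1, 0.7]
width: 0.0572
```

```bash
python3 -c "
from plan import *
st()
im,T=cap('wrist','pics/w1.png'); print(w2px('wrist',[[.511,-.1655,.024],[.511,-.1205,.024],[.511,-.0755,.024]],T))"
```

```text
t 1.65 p [ 0.5112 -0.1663  0.2005] zyaw -0.0117 ydown [-0.001 -0.    -1.   ] F [-1.  -0.1  0.7] w 0.0572 q7 [ 0.62  0.17 -0.43  1.79  0.08  1.19  0.16]
[[315.70246389 188.37788358]
 [315.19113644 145.10538915]
 [314.63956929  98.28461768]]
```

View pics/w1.png

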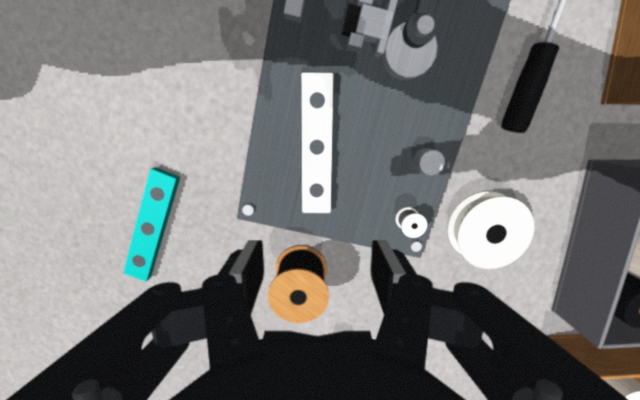

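```bash
python3 -c "
from plan import *
from fit import fit
im=cv2.imread('pics/w1.png'); crop(im,230,0,200,130,4,'pics/w1a.png'); crop(im,225,60,215,205,3,'pics/w1b.png')
print(px2w('wrist',[(316,190),(316.5,147),(317,100)],.024)); print(px2w('wrist',[(238,217),(421,257)],.012))"
```

```text
[[ 0.51110624 -0.16803863  0.024     ]
 [ 0.51217919 -0.12316924  0.024     ]
 [ 0.51321577 -0.07785563  0.024     ]]
[[ 0.42226135 -0.20130456  0.012     ]
 [ 0.63425474 -0.25377548  0.012     ]]
```

View pics/w1b.png

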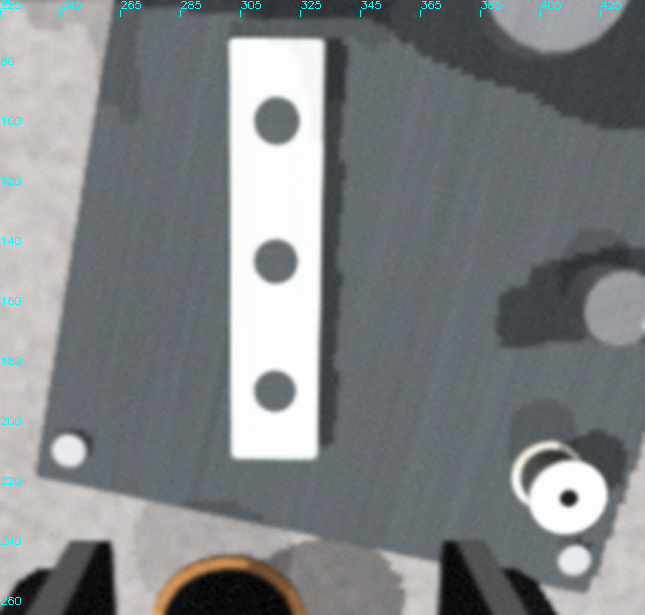

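View pics/w1a.png

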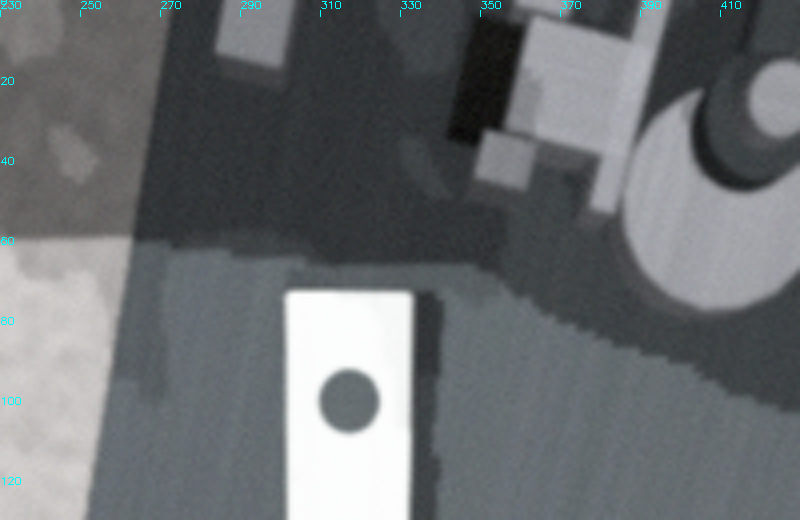

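```bash
python3 -c "
from plan import *
from fit import fit
P=[(-.09,-.2),(.13,-.2),(-.075,.01),(-.06,.01),(-.012,-.003),(0,-.003)]
z=[.012,.012,.028,.028,.032,.032]
uv=[(238,217),(421,257),(283.8,13.2),(300.6,16.6),(348.6,44.5),(361.5,47.3)]
print(px2w('wrist',uv,z))
x,r=fit(P,[('wrist',None,uv,list(range(6)))],z,[.556,-.029,-.24]);print(x,r.round(1))
c,s=np.cos(x[2]),np.sin(x[2])
fw=lambda a,b:np.round((x[0]+c*a-s*b,x[1]+s*a+c*b),4)
print('nest',fw(-.045,.02),'grip',fw(-.045,-.025),fw(.045,.11))
"
```

```text
[[ 0.42226135 -0.20130456  0.012     ]
 [ 0.63425474 -0.25377548  0.012     ]
 [ 0.48422516 -0.00316928  0.028     ]
 [ 0.4992712  -0.00615526  0.028     ]
 [ 0.54245346 -0.03064387  0.032     ]
 [ 0.5542326  -0.03306729  0.032     ]]
[ 0.55502491 -0.0300025  -0.23491683] [[-1.   1.9]
 [ 0.5  0.8]
 [ 0.2 -0.4]
 [-0.3  0.2]
 [ 0.2 -0.6]
 [ 0.1 -0.2]]
nest [ 5.159e-01 -1.000e-04] grip [ 0.5054 -0.0438] [0.6244 0.0665]
```

```bash
python3 -c "
from plan import *
plan([.5112,-.168,.045],-.023,5,85)"
```

```text
[[0.02,np.float64(3.11),0.0,np.float64(0.11),85],[0.02,np.float64(3.11),0.0,np.float64(0.11),85],[0.02,np.float64(3.11),0.0,np.float64(0.11),85],[0.02,np.float64(3.11),0.0,np.float64(0.11),85],[0.02,np.float64(3.11),0.0,np.float64(0.11),85]]
```

Emit:
drive_tool(
  moves=[
    [[0.03,3.1,0,0.1,85],[0.03,3.1,0,0.1,85],[0.03,3.1,0,0.1,85],[0.03,3.1,0,0.1,85],[0.03,3.1,0,0.1,85]],
  ],
  grip_force=30,
)

```text
time_s: 2.12
tcp_pos: [0.5108, -0.1693, 0.0447]
ee_rot: [-0.494, 0.494, -0.505, 0.506]
force: [1.0, -0.2, -0.8]
width: 0.0571
```

Emit:
drive_tool(
  moves=[
    [[0,0.2,0,0,100],[0,0.2,0,0,120],[0,0,0,0,130],[0,0,0,0,130]],
  ],
)

```text
time_s: 2.45
tcp_pos: [0.5127, -0.1682, 0.0439]
ee_rot: [-0.495, 0.494, -0.504, 0.506]
force: [-1.1, -0.1, 0.5]
width: 0.0418
```

```bash
python3 -c "
from plan import *
st()
im,T=cap('wrist','pics/w2.png')"
```

```text
t 2.45 p [ 0.5127 -0.1682  0.0439] zyaw -0.0206 ydown [ 0.003 -0.001 -1.   ] F [-1.1 -0.1  0.5] w 0.0418 q7 [ 0.59  0.36 -0.41  1.93  0.18  0.88  0.07]
```

View pics/w2.png

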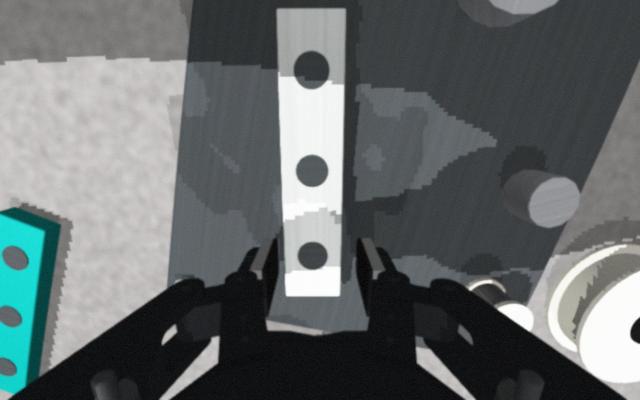

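Emit:
drive_tool(
  moves=[
    [[0,0.1,0,0,150],[0,0.1,0,0,170],[0,0,0,0,190],[0,0,0,0,190]],
  ],
)

```text
time_s: 2.83
tcp_pos: [0.5125, -0.1678, 0.0418]
ee_rot: [-0.495, 0.495, -0.504, 0.506]
force: [-3.8, -0.2, 13.5]
width: 0.0288
```

```bash
python3 -c "
from plan import *
st()
im,T=cap('wrist','pics/w3.png'); crop(im,200,180,240,140,3,'pics/w3c.png');st()"
```

```text
t 2.83 p [ 0.5125 -0.1678  0.0418] zyaw -0.0196 ydown [ 0.002 -0.001 -1.   ] F [-3.8 -0.2 13.5] w 0.0288 q7 [ 0.58  0.36 -0.41  1.94  0.18  0.88  0.07]
t 2.88 p [ 0.5125 -0.1678  0.0417] zyaw -0.0196 ydown [ 0.002 -0.001 -1.   ] F [-3.9 -0.4 12.3] w 0.0293 q7 [ 0.58  0.36 -0.41  1.94  0.18  0.88  0.07]
```

View pics/w3c.png

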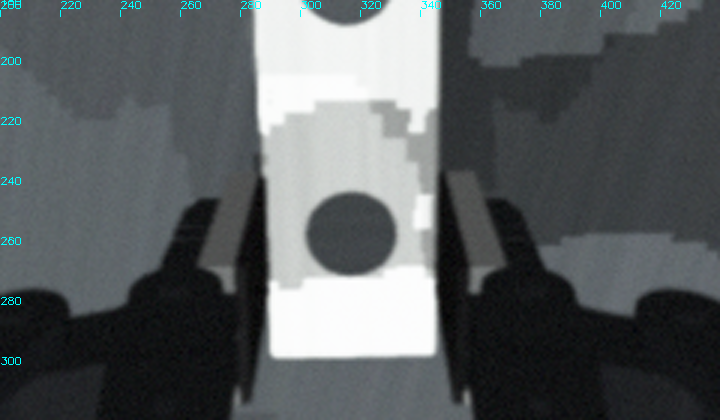

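Emit:
drive_tool(
  moves=[
    [[0,0,0,0,130],[0,-0.2,0,0,130],[0,-0.1,0,0,130],[0,0,0,0,190],[0,0,0,0,190]],
  ],
)

```text
time_s: 3.3
tcp_pos: [0.5118, -0.1674, 0.0433]
ee_rot: [-0.495, 0.495, -0.505, 0.505]
force: [-1.9, 0.5, 5.6]
width: 0.0287
```

Emit:
drive_tool(
  moves=[
    [[0,0,0,0,190],[0,0,0,0,190]],
  ],
)

```text
time_s: 3.47
tcp_pos: [0.5118, -0.1674, 0.0433]
ee_rot: [-0.495, 0.495, -0.505, 0.505]
force: [-2.0, 1.3, 4.8]
width: 0.0292
```

```bash
python3 -c "
from plan import *
st()
"
```

```text
t 3.47 p [ 0.5118 -0.1674  0.0433] zyaw -0.0197 ydown [ 0. -0. -1.] F [-2.   1.3  4.8] w 0.0292 q7 [ 0.59  0.36 -0.41  1.94  0.18  0.88  0.07]
```

```bash
python3 -c "
from plan import *
plan([.4885,-.1266,.0433],-.237,10,190)
" | sed 's/np.float64(\([^)]*\))/\1/g'
```

```text
[[-0.4,0.0,-0.24,1.25,190],[-0.4,0.0,-0.25,1.25,190],[-0.39,0.0,-0.26,1.25,190],[-0.39,0.0,-0.27,1.25,190],[-0.38,0.0,-0.27,1.25,190]]
[[-0.37,0.0,-0.28,1.25,190],[-0.37,0.0,-0.29,1.25,190],[-0.36,0.0,-0.3,1.25,190],[-0.36,0.0,-0.31,1.25,190],[-0.35,0.0,-0.31,1.25,190]]
```

Emit:
drive_tool(
  moves=[
    [[-0.4,0,-0.24,1.25,190],[-0.4,0,-0.25,1.25,190],[-0.39,0,-0.26,1.25,190],[-0.39,0,-0.27,1.25,190],[-0.38,0,-0.27,1.25,190]],
  ],
)

```text
time_s: 3.88
tcp_pos: [0.5004, -0.1475, 0.0433]
ee_rot: [-0.467, 0.466, -0.531, 0.532]
force: [0.5, -1.5, 2.9]
width: 0.0286
```

Emit:
drive_tool(
  moves=[
    [[-0.37,0,-0.28,1.25,190],[-0.37,0,-0.29,1.25,190],[-0.36,0,-0.3,1.25,190],[-0.36,0,-0.31,1.25,190],[-0.35,0,-0.31,1.25,190]],
  ],
)

```text
time_s: 4.3
tcp_pos: [0.4889, -0.1271, 0.0434]
ee_rot: [-0.437, 0.436, -0.556, 0.557]
force: [1.0, -2.8, 2.7]
width: 0.0289
```

Emit:
drive_tool(
  moves=[
    [[0,0,0,0,190],[0,0,0,0,190]],
  ],
)

```text
time_s: 4.47
tcp_pos: [0.4886, -0.1263, 0.0433]
ee_rot: [-0.438, 0.437, -0.556, 0.556]
force: [-1.6, 2.5, 7.4]
width: 0.0289
```

```bash
python3 -c "
from plan import *
st()
im,T=cap('wrist','pics/w4.png'); crop(im,200,0,200,150,4,'pics/w4c.png')
im,T=cap('side','pics/s4.png'); crop(im,260,150,130,120,5,'pics/s4c.png')"
```

```text
t 4.47 p [ 0.4886 -0.1263  0.0433] zyaw -0.2369 ydown [ 0.  0. -1.] F [-1.6  2.5  7.4] w 0.0289 q7 [ 0.52  0.3  -0.4   2.02  0.15  0.86 -0.2 ]
```

View pics/w4.png

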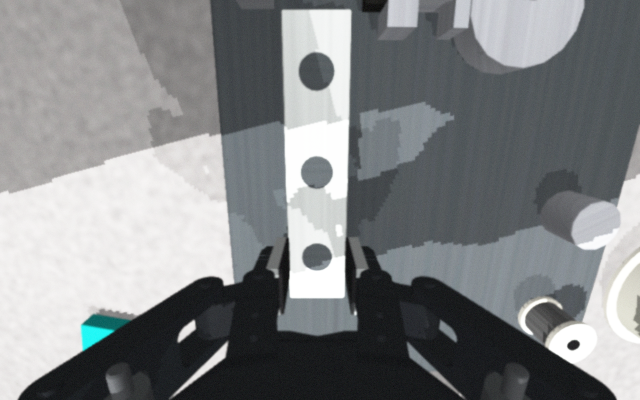

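View pics/s4c.png

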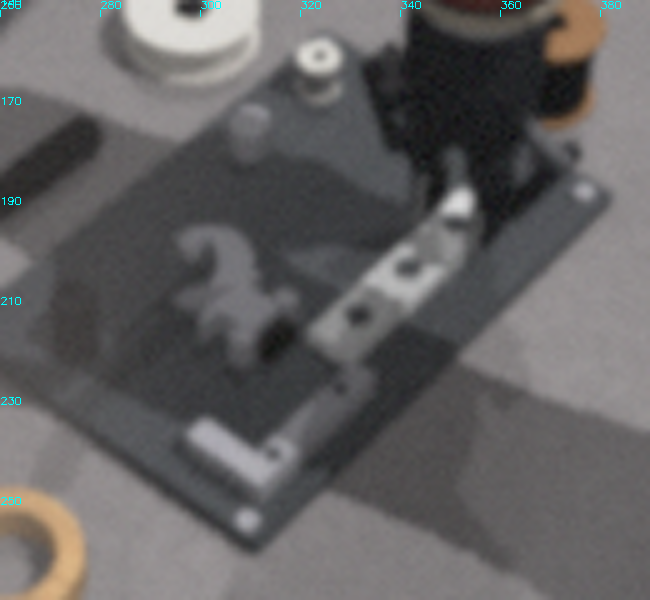

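Emit:
drive_tool(
  moves=[
    [[-0.78,0,0,0,190],[-0.78,0,0,0,190],[-0.78,0,0,0,190],[-0.78,0,0,0,190],[-0.78,0,0,0,190]],
  ],
)

```text
time_s: 4.98
tcp_pos: [0.498, -0.0897, 0.0433]
ee_rot: [-0.437, 0.437, -0.555, 0.556]
force: [-0.4, -4.3, 6.7]
width: 0.029
```

Emit:
drive_tool(
  moves=[
    [[-0.78,0,0,0,190],[-0.78,0,0,0,190],[-0.78,0,0,0,190],[-0.78,0,0,0,190],[-0.78,0,0,0,190]],
  ],
)

```text
time_s: 5.4
tcp_pos: [0.5072, -0.0518, 0.0433]
ee_rot: [-0.437, 0.437, -0.555, 0.556]
force: [-1.8, -5.1, 6.7]
width: 0.029
```

Emit:
drive_tool(
  moves=[
    [[0,0,-0.1,0,190],[0,0,-0.1,0,190],[0,0,0,0,190]],
  ],
)

```text
time_s: 5.65
tcp_pos: [0.5056, -0.05, 0.0433]
ee_rot: [-0.438, 0.437, -0.555, 0.556]
force: [2.3, 2.2, 4.9]
width: 0.029
```

```bash
python3 -c "
from plan import *
st()
im,T=cap('wrist','pics/w5.png')
im,T=cap('side','pics/s5.png'); crop(im,270,160,130,110,5,'pics/s5c.png');st()"
```

```text
t 5.65 p [ 0.5056 -0.05    0.0433] zyaw -0.2373 ydown [ 0.002  0.001 -1.   ] F [2.3 2.2 4.9] w 0.029 q7 [ 0.4   0.31 -0.44  2.01  0.17  0.86 -0.37]
t 5.75 p [ 0.5056 -0.0501  0.0433] zyaw -0.2375 ydown [ 0.002  0.001 -1.   ] F [3.2 2.8 6.5] w 0.029 q7 [ 0.4   0.31 -0.44  2.01  0.17  0.86 -0.37]
```

View pics/w5.png

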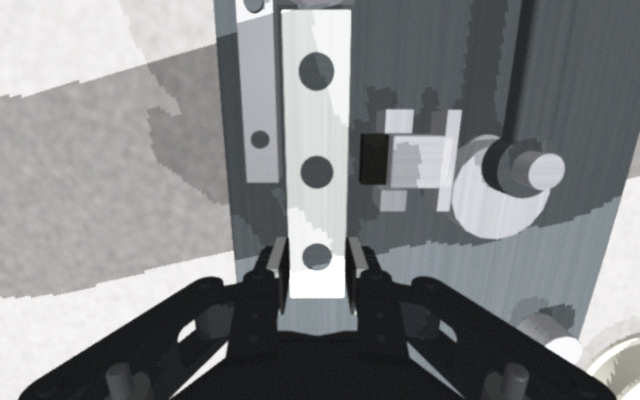

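View pics/s5c.png

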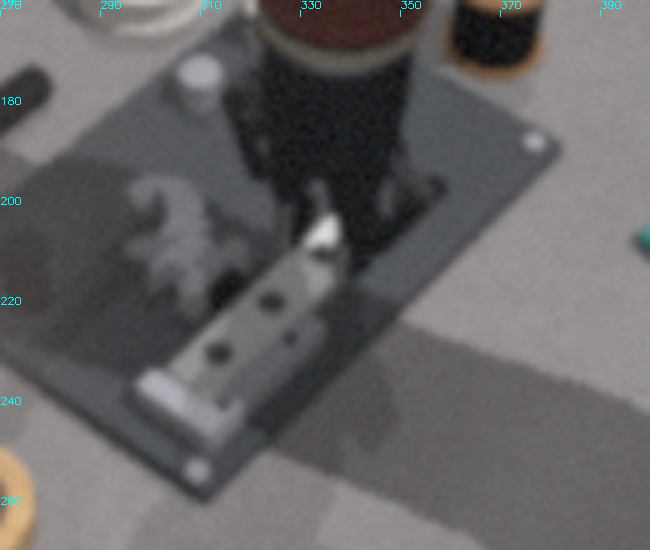

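Emit:
drive_tool(
  moves=[
    [[0,0,-0.1,0,190],[0,0,0,0,190],[0,0,0,0,190]],
  ],
)

```text
time_s: 6.0
tcp_pos: [0.5045, -0.0502, 0.0433]
ee_rot: [-0.438, 0.437, -0.555, 0.556]
force: [2.5, 1.2, 5.3]
width: 0.029
```

Emit:
drive_tool(
  moves=[
    [[-0.2,0,0,0,190],[-0.2,0,0,0,190],[0,0,0,0,190]],
  ],
)

```text
time_s: 6.25
tcp_pos: [0.5048, -0.048, 0.0433]
ee_rot: [-0.436, 0.437, -0.556, 0.557]
force: [-0.4, -3.9, 9.8]
width: 0.0292
```

Emit:
drive_tool(
  moves=[
    [[-0.2,0,0,0,190],[-0.1,0,0,0,190],[0,0,0,0,190]],
  ],
)

```text
time_s: 6.5
tcp_pos: [0.5053, -0.0454, 0.0432]
ee_rot: [-0.436, 0.437, -0.556, 0.557]
force: [-0.7, -4.7, 10.6]
width: 0.0288
```

```bash
cat >> plan.py <<'E'
def fx(F=(.555,-.030,-.237)):
    o=get_obs(); R,p=tool(); c,s=np.cos(F[2]),np.sin(F[2]); M=np.array([[c,s],[-s,c]])
    print('fix frame tcp mm',(1000*M@(p[:2]-np.array(F[:2]))).round(1),'F',(M@o['force'][:2]).round(1),round(o['force'][2],1))
E
python3 -c "
from plan import *
st();fx()"
```

```text
t 6.5 p [ 0.5053 -0.0454  0.0432] zyaw -0.2393 ydown [-0.    -0.002 -1.   ] F [-0.7 -4.7 10.6] w 0.0288 q7 [ 0.39  0.31 -0.44  2.01  0.17  0.86 -0.38]
fix frame tcp mm [-44.7 -26.6] F [ 0.4 -4.8] 10.6
```

Emit:
drive_tool(
  moves=[
    [[-0.1,0,0,0,190],[-0.1,0,0,0,190],[0,0,0,0,190]],
  ],
)

```text
time_s: 6.75
tcp_pos: [0.5057, -0.0439, 0.0433]
ee_rot: [-0.436, 0.437, -0.556, 0.557]
force: [-1.3, -7.3, 11.2]
width: 0.0289
```

Emit:
drive_tool(
  moves=[
    [[-0.1,0,0,0,190],[0,0,0,0,190],[0,0,0,0,190]],
  ],
)

```text
time_s: 7.0
tcp_pos: [0.5057, -0.0438, 0.0433]
ee_rot: [-0.435, 0.437, -0.556, 0.557]
force: [-2.3, -9.6, 12.6]
width: 0.029
```

```bash
python3 -c "
from plan import *
st();fx()
im,T=cap('wrist','pics/w6.png')
im,T=cap('side','pics/s6.png'); crop(im,280,180,80,80,8,'pics/s6c.png')"
```

```text
t 7.0 p [ 0.5057 -0.0438  0.0433] zyaw -0.2403 ydown [-0.001 -0.004 -1.   ] F [-2.3 -9.6 12.6] w 0.029 q7 [ 0.39  0.31 -0.44  2.01  0.17  0.86 -0.39]
fix frame tcp mm [-44.7 -25. ] F [-0.  -9.8] 12.6
```

View pics/s6c.png

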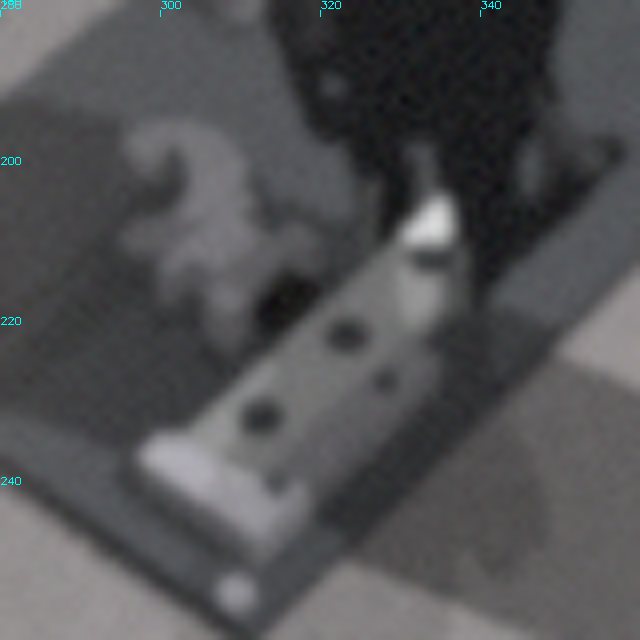

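View pics/w6.png

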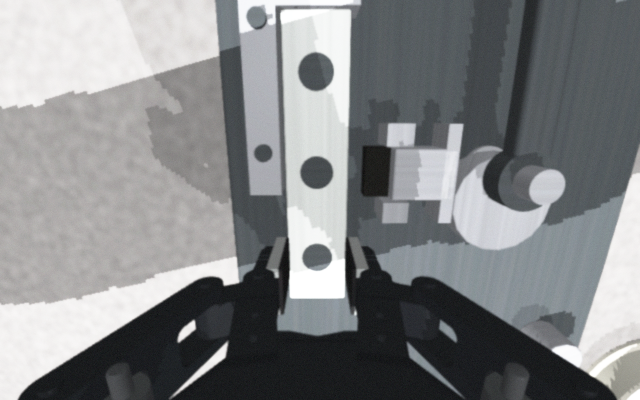

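Emit:
drive_tool(
  moves=[
    [[0,0,-0.1,0,190],[0,0,-0.1,0,190],[0,0,0,0,190]],
  ],
)

```text
time_s: 7.35
tcp_pos: [0.5046, -0.0436, 0.0433]
ee_rot: [-0.436, 0.437, -0.555, 0.558]
force: [2.4, -10.4, 4.8]
width: 0.029
```

```bash
python3 -c "
from plan import *
st();fx()
im,T=cap('wrist','pics/w7.png'); crop(im,230,0,140,210,3,'pics/w7c.png')
crop(cv2.imread('pics/w6.png'),230,0,140,210,3,'pics/w6c.png')"
```

```text
t 7.35 p [ 0.5046 -0.0436  0.0433] zyaw -0.241 ydown [ 0.001 -0.003 -1.   ] F [  2.4 -10.4   4.8] w 0.029 q7 [ 0.39  0.3  -0.44  2.01  0.17  0.86 -0.39]
fix frame tcp mm [-45.8 -25.1] F [ 4.8 -9.6] 4.8
```

View pics/w6c.png

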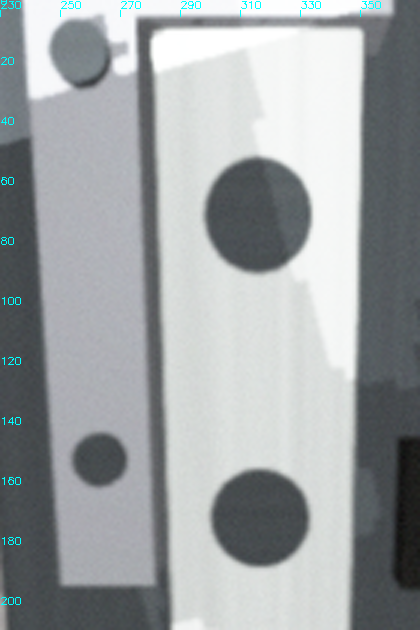

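View pics/w7c.png

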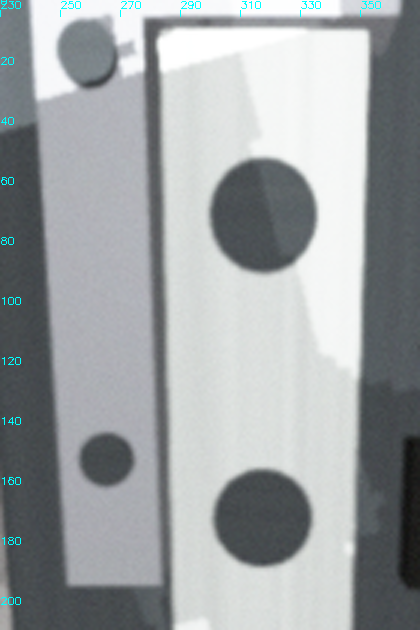

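Emit:
drive_tool(
  moves=[
    [[0.25,0,0,0,190],[0,0,-0.1,-0.5,190],[0,0,-0.1,0,190],[0,0,0,0,190]],
  ],
)

```text
time_s: 7.73
tcp_pos: [0.5035, -0.0438, 0.0434]
ee_rot: [-0.44, 0.438, -0.553, 0.556]
force: [9.0, -5.4, -0.4]
width: 0.0285
```

```bash
python3 -c "
from plan import *
st();fx()
im,T=cap('wrist','pics/w8.png'); crop(im,230,0,140,210,3,'pics/w8c.png')"
```

```text
t 7.73 p [ 0.5035 -0.0438  0.0434] zyaw -0.2313 ydown [ 0.004 -0.001 -1.   ] F [ 9.  -5.4 -0.4] w 0.0285 q7 [ 0.39  0.3  -0.44  2.01  0.17  0.86 -0.37]
fix frame tcp mm [-46.8 -25.5] F [10.  -3.2] -0.4
```

View pics/w8c.png

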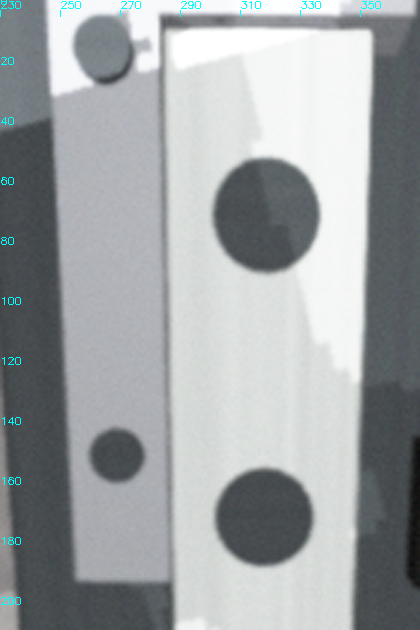

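Emit:
drive_tool(
  moves=[
    [[-0.15,0,0,0,190],[-0.1,0,0,0,190],[0,0,0,0,190],[0,0,0,0,190]],
  ],
)

```text
time_s: 8.12
tcp_pos: [0.5036, -0.0433, 0.0434]
ee_rot: [-0.439, 0.438, -0.553, 0.556]
force: [7.3, -11.7, 2.0]
width: 0.0287
```

```bash
python3 -c "
from plan import *
st();fx()
im,T=cap('wrist','pics/w9.png'); crop(im,230,0,140,210,3,'pics/w9c.png')"
```

```text
t 8.12 p [ 0.5036 -0.0433  0.0434] zyaw -0.2326 ydown [ 0.003 -0.003 -1.   ] F [  7.3 -11.7   2. ] w 0.0287 q7 [ 0.39  0.3  -0.44  2.01  0.17  0.86 -0.38]
fix frame tcp mm [-46.8 -25. ] F [ 9.8 -9.6] 2.0
```

View pics/w9c.png

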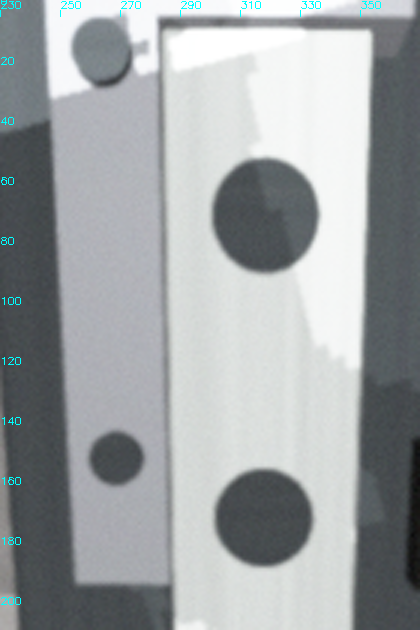

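Emit:
drive_tool(
  moves=[
    [[0,0,0,0,150],[0,0,0,0,110],[0,0,0,0,100],[0,0,0,0,100]],
  ],
)

```text
time_s: 8.5
tcp_pos: [0.5015, -0.0392, 0.0424]
ee_rot: [0.439, -0.44, 0.554, -0.553]
force: [0.2, 0.1, -0.1]
width: 0.0522
```

Emit:
drive_tool(
  moves=[
    [[0,-0.5,0,0,100],[0,-2,0,0,90],[0,-3,0,0,90],[0,-4,0,0,90],[0,-4,0,0,90]],
  ],
)

```text
time_s: 8.92
tcp_pos: [0.5012, -0.0389, 0.179]
ee_rot: [0.439, -0.44, 0.554, -0.553]
force: [1.5, -1.6, 1.0]
width: 0.0552
```

```bash
python3 -c "
from plan import *
st();fx()
im,T=cap('wrist','pics/w10.png'); crop(im,200,0,260,200,3,'pics/w10c.png')"
```

```text
t 8.92 p [ 0.5012 -0.0389  0.179 ] zyaw -0.2281 ydown [-0.002  0.001 -1.   ] F [ 1.5 -1.6  1. ] w 0.0552 q7 [ 0.43  0.13 -0.47  1.89  0.06  1.14 -0.29]
fix frame tcp mm [-50.2 -21.3] F [ 1.8 -1.2] 1.0
```

View pics/w10.png

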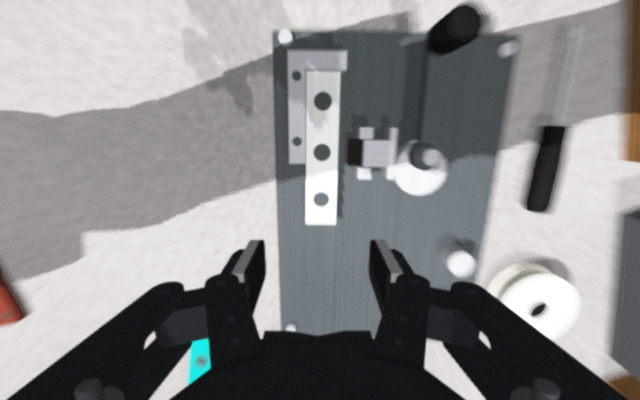

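View pics/w10c.png

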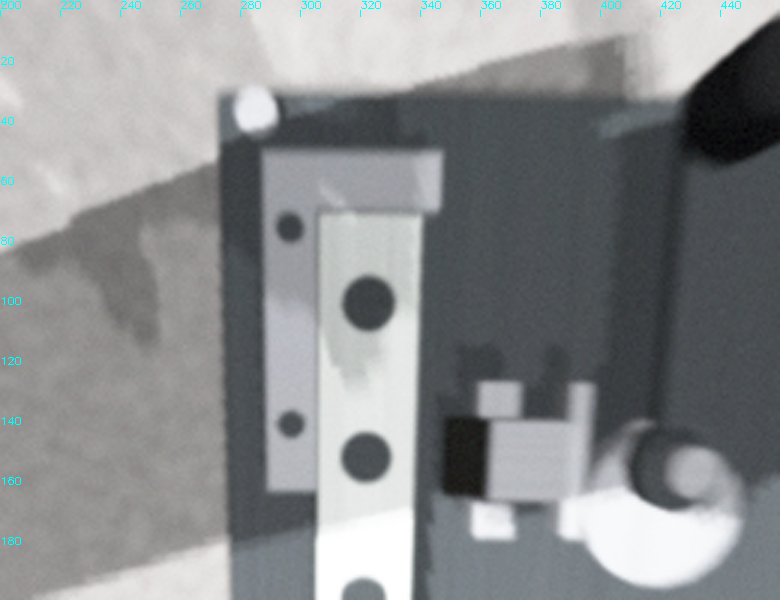

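```bash
python3 -c "
from plan import *
F=(.5545,-.0305,-.237); c,s=np.cos(F[2]),np.sin(F[2])
fw=lambda a,b:(F[0]+c*a-s*b,F[1]+s*a+c*b)
M=np.array([[c,s],[-s,c]]); inv=lambda p:(1000*M@(p[:2]-np.array(F[:2]))).round(0)
for z in (.091,.046): print(w2px('wrist',[[*fw(.045,.11),z]]).round(1))
print('jar',inv(px2w('scene',[(420.5,201)],.06)[0]),inv(px2w('side',[(222.5,219)],.06)[0]))
print('ribbon',inv(px2w('scene',[(331.5,292)],.028)[0]),'screwdriver handle',inv(px2w('side',[(272,180)],.02)[0]),inv(px2w('side',[(240,207)],.01)[0]))
print('knob tgt',np.round(fw(.045,.11),4))
x,y=fw(.045,.11); plan([x,y,.15],-.237,7,90)
crop(cv2.imread('pics/w10.png'),380,0,140,120,5,'pics/w10k.png')
" | sed 's/np.float64(\([^)]*\))/\1/g'
```

```text
[[449.7  32.4]]
[[425.2  48.3]]
jar [153. 198.] [140. 206.]
ribbon [ 193. -144.] screwdriver handle [171.  -5.] [173. 123.]
knob tgt [0.6241 0.0659]
[[-1.84,0.54,1.32,0.07,90],[-1.84,0.54,1.31,0.07,90],[-1.84,0.54,1.31,0.07,90],[-1.85,0.54,1.31,0.07,90],[-1.85,0.54,1.31,0.07,90]]
[[-1.85,0.54,1.3,0.07,90],[-1.85,0.54,1.3,0.07,90]]
```

View pics/w10k.png

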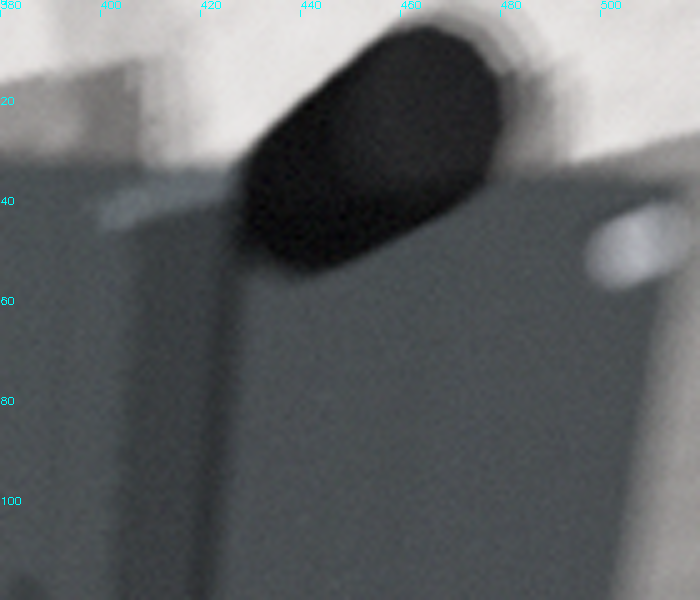

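Emit:
drive_tool(
  moves=[
    [[-1.84,0.3,1.31,0.07,90],[-1.84,0.3,1.31,0.07,90],[-1.84,0.3,1.31,0.07,90],[-1.85,0.3,1.31,0.07,90],[-1.85,0.3,1.31,0.07,90]],
  ],
)

```text
time_s: 9.38
tcp_pos: [0.5877, 0.0362, 0.1629]
ee_rot: [0.438, -0.438, 0.555, -0.555]
force: [-0.0, -0.8, -0.2]
width: 0.0555
```

Emit:
drive_tool(
  moves=[
    [[-1.85,0.3,1.3,0.07,90],[-1.85,0.3,1.3,0.07,90],[0,0,0,0,90],[0,0,0,0,90]],
  ],
)

```text
time_s: 9.72
tcp_pos: [0.621, 0.0666, 0.1564]
ee_rot: [0.438, -0.438, 0.556, -0.555]
force: [-0.1, 0.6, 0.0]
width: 0.0552
```

```bash
python3 -c "
from plan import *
st();fx()
F=(.5545,-.0305,-.237); c,s=np.cos(F[2]),np.sin(F[2])
fw=lambda a,b:(F[0]+c*a-s*b,F[1]+s*a+c*b)
im,T=cap('wrist','pics/w11.png'); 
for z in (.091,.046): print(w2px('wrist',[[*fw(.045,.11),z]]).round(1))
print(w2px('wrist',[[*fw(-.06,.09),.028],[*fw(-.03,.09),.024],[*fw(-.03,-.05),.024],[*fw(-.06,-.05),.024]]))
"
```

```text
t 9.72 p [0.621  0.0666 0.1564] zyaw -0.2354 ydown [-0.001  0.001 -1.   ] F [-0.1  0.6  0. ] w 0.0552 q7 [ 0.22  0.4  -0.5   1.63  0.2   1.17 -0.56]
fix frame tcp mm [ 41.4 109.4] F [-0.2  0.5] 0.0
[[320.2 225.2]]
[[319.7 206.2]]
[[204.94462171 221.17209536]
 [238.60163182 219.81714251]
 [248.75149643 343.30021111]
 [220.88730194 342.99077235]]
```

View pics/w11.png

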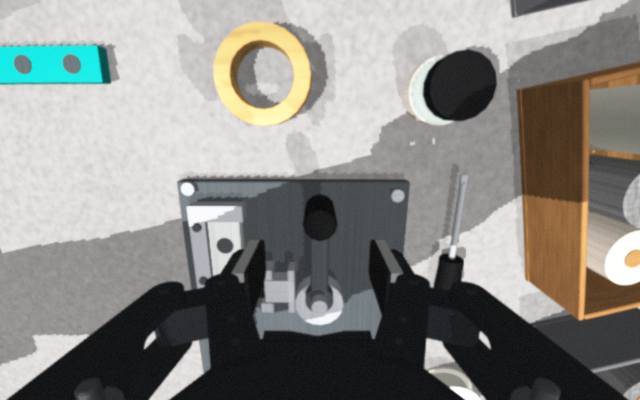

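Emit:
drive_tool(
  moves=[
    [[-0.1,0.5,0.28,0,90],[0,2.2,0,0,90],[0,2.2,0,0,90],[0,2.2,0,0,90],[0,0.2,0,0,90]],
  ],
)

```text
time_s: 10.18
tcp_pos: [0.6214, 0.0638, 0.0799]
ee_rot: [0.435, -0.439, 0.557, -0.555]
force: [-0.5, 0.2, -0.3]
width: 0.0551
```

Emit:
drive_tool(
  moves=[
    [[0,0,0,0,110],[0,0,0,0,130]],
  ],
)

```text
time_s: 10.35
tcp_pos: [0.6244, 0.0651, 0.085]
ee_rot: [-0.437, 0.437, -0.556, 0.556]
force: [0.8, -0.1, 0.4]
width: 0.0422
```

```bash
python3 -c "
from plan import *
st();fx()
im,T=cap('wrist','pics/w12.png')"
```

```text
t 10.35 p [0.6244 0.0651 0.085 ] zyaw -0.2383 ydown [ 0.001 -0.    -1.   ] F [ 0.8 -0.1  0.4] w 0.0422 q7 [ 0.2   0.47 -0.48  1.68  0.25  1.04 -0.6 ]
fix frame tcp mm [ 45.2 108.8] F [0.8 0.1] 0.4
```

View pics/w12.png

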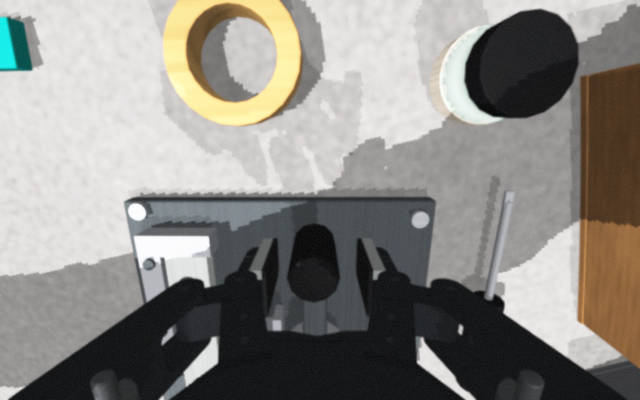

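Emit:
drive_tool(
  moves=[
    [[0,0,0,0,180],[0,0,0,0,255],[0,0,0,0,255],[0,0,0,0,255]],
  ],
  grip_force=35,
)

```text
time_s: 10.73
tcp_pos: [0.6247, 0.0657, 0.0854]
ee_rot: [-0.438, 0.437, -0.555, 0.556]
force: [-3.0, -0.8, 6.0]
width: 0.0229
```

```bash
python3 -c "
from plan import *
st();fx()"
```

```text
t 10.73 p [0.6247 0.0657 0.0854] zyaw -0.2377 ydown [ 0.002  0.    -1.   ] F [-3.  -0.8  6. ] w 0.0229 q7 [ 0.2   0.47 -0.48  1.68  0.25  1.04 -0.6 ]
fix frame tcp mm [ 45.3 109.4] F [-2.7 -1.5] 6.0
```

Knob gripped (22.9 mm). Now the swing, 5° per row.

Emit:
drive_tool(
  moves=[
    [[0.03,0,0.78,5,255],[0.03,0,0.78,5,255],[0.03,0,0.78,5,255],[0.03,0,0.78,5,255]],
  ],
)

```text
time_s: 11.07
tcp_pos: [0.6532, 0.0525, 0.0854]
ee_rot: [-0.333, 0.332, -0.624, 0.624]
force: [-5.7, -3.7, 7.6]
width: 0.0232
```

```bash
cat >> plan.py <<'E'
def lev(F=(.555,-.0305,-.237)):
    o=get_obs(); R,p=tool(); c,s=np.cos(F[2]),np.sin(F[2]); M=np.array([[c,s],[-s,c]])
    v=1000*M@(p[:2]-np.array(F[:2]))-[45,20]; print('lever r',np.hypot(*v).round(1),'th deg',np.degrees(np.arctan2(v[0],v[1])).round(1),'tool turn',round(np.degrees(-.237-np.arctan2(R[1,2],R[0,2])),1),'F tool',(R.T@o['force']).round(1),'M',np.round(o['moment'],1))
E
python3 -c "
from plan import *
st();lev()"
```

```text
t 11.07 p [0.6532 0.0525 0.0854] zyaw -0.5913 ydown [ 0.001 -0.001 -1.   ] F [-5.7 -3.7  7.6] w 0.0232 q7 [ 0.15  0.51 -0.4   1.61  0.22  1.06 -0.9 ]
lever r 89.3 th deg 20.3 tool turn 20.3 F tool [ 6.3 -7.6 -2.6] M [-0.6  1.1  0.1]
```

Emit:
drive_tool(
  moves=[
    [[0.08,0,0.78,5,255],[0.05,0,0.78,5,255],[0.04,0,0.78,5,255],[0.04,0,0.78,5,255],[0.04,0,0.78,5,255]],
  ],
)

```text
time_s: 11.48
tcp_pos: [0.6792, 0.0243, 0.0854]
ee_rot: [-0.19, 0.19, -0.681, 0.681]
force: [-6.7, -1.5, 8.7]
width: 0.0231
```

```bash
python3 -c "
from plan import *
st();lev()"
```

```text
t 11.48 p [0.6792 0.0243 0.0854] zyaw -1.0271 ydown [ 0. -0. -1.] F [-6.7 -1.5  8.7] w 0.0231 q7 [ 0.12  0.54 -0.3   1.55  0.17  1.08 -1.25]
lever r 88.6 th deg 45.2 tool turn 45.3 F tool [ 6.5 -8.7 -2.1] M [-0.3  1.3  0.2]
```

Emit:
drive_tool(
  moves=[
    [[0.08,-0.05,0.78,5,255],[0.06,-0.05,0.78,5,255],[0.04,0,0.78,5,255],[0.04,0,0.78,5,255],[0.04,0,0.78,5,255]],
  ],
)

```text
time_s: 11.9
tcp_pos: [0.6909, -0.012, 0.0856]
ee_rot: [0.038, -0.038, 0.706, -0.706]
force: [-2.2, 1.3, 1.8]
width: 0.023
```

```bash
python3 -c "
from plan import *
st();lev()"
```

```text
t 11.9 p [ 0.6909 -0.012   0.0856] zyaw -1.4624 ydown [ 0.     0.001 -1.   ] F [-2.2  1.3  1.8] w 0.023 q7 [ 0.1   0.55 -0.2   1.52  0.12  1.08 -1.59]
lever r 88.0 th deg 70.1 tool turn 70.2 F tool [ 2.1 -1.8 -1.5] M [0.1 0.5 0.4]
```

Emit:
drive_tool(
  moves=[
    [[0.03,0,0.78,5,255],[0.03,0,0.78,5,255],[0.03,0,0.78,5,255],[0.02,0,0.6,4,255]],
  ],
)

```text
time_s: 12.23
tcp_pos: [0.6891, -0.0413, 0.0856]
ee_rot: [-0.079, 0.079, 0.703, -0.702]
force: [-2.3, 2.1, 1.1]
width: 0.0226
```

Emit:
drive_tool(
  moves=[
    [[0,0,0,0,255],[0,0,0,0,255]],
  ],
)

```text
time_s: 12.4
tcp_pos: [0.6892, -0.0406, 0.0855]
ee_rot: [-0.077, 0.077, 0.703, -0.703]
force: [-3.9, 2.2, 4.4]
width: 0.0235
```

```bash
python3 -c "
from plan import *
st();lev()
im,T=cap('wrist','pics/w13.png')
im,T=cap('scene','pics/sc13.png');crop(im,250,160,160,130,5,'pics/sc13c.png')
im,T=cap('side','pics/si13.png');crop(im,230,140,150,130,5,'pics/si13c.png')"
```

```text
t 12.4 p [ 0.6892 -0.0406  0.0855] zyaw -1.7878 ydown [ 0.     0.001 -1.   ] F [-3.9  2.2  4.4] w 0.0235 q7 [ 0.09  0.54 -0.13  1.53  0.08  1.07 -1.85]
lever r 87.9 th deg 88.9 tool turn 88.9 F tool [ 4.3 -4.4 -1.4] M [0.4 0.9 0.5]
```

View pics/w13.png

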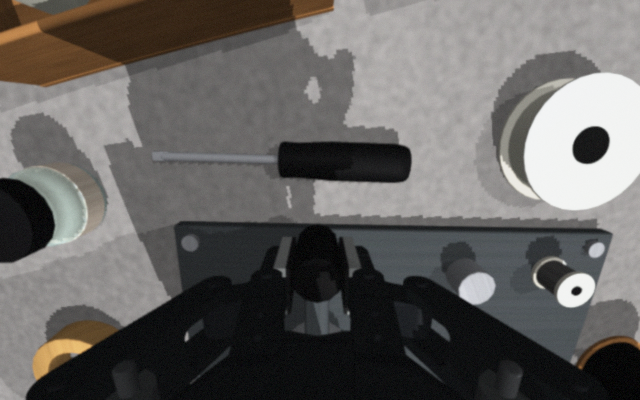

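View pics/sc13c.png

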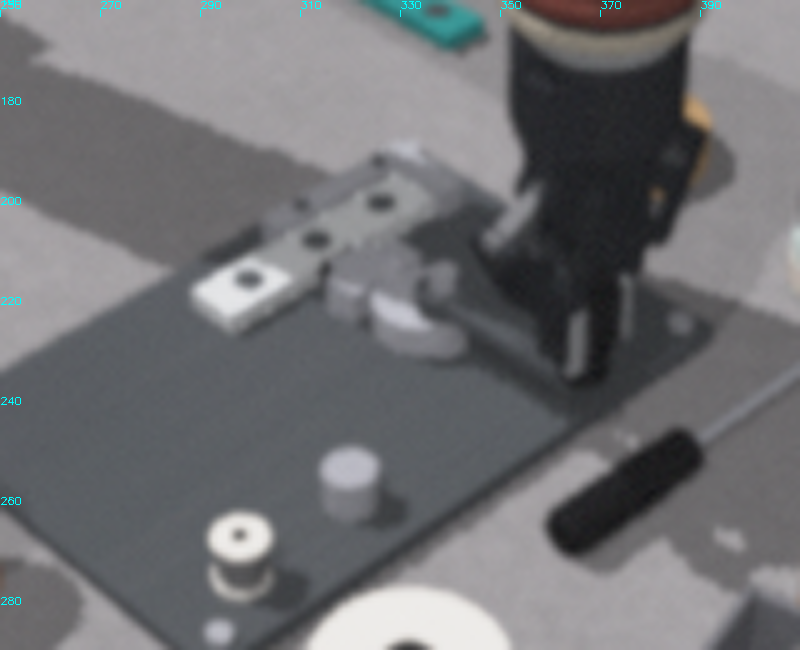

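View pics/si13c.png

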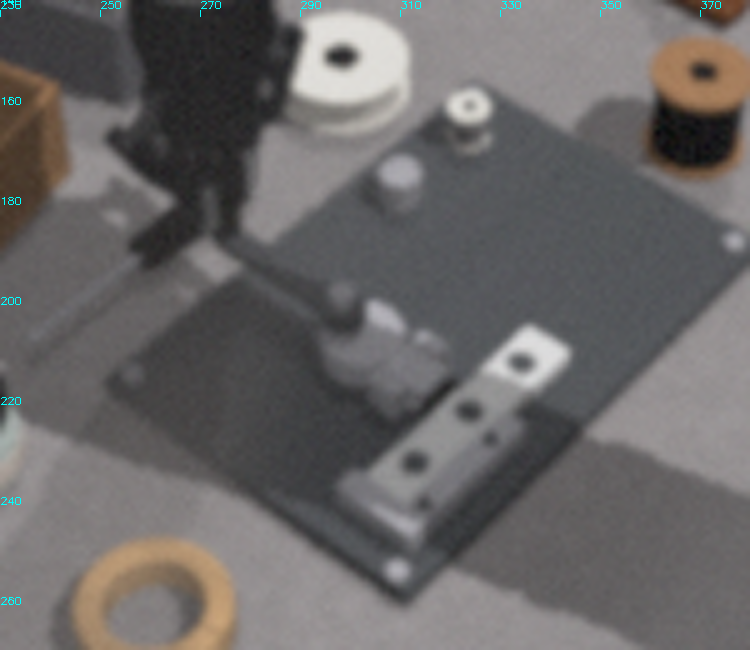

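```bash
python3 -c "
from plan import *
from scipy.optimize import least_squares
P=np.array([(.6247,.0657),(.6532,.0525),(.6792,.0243),(.6909,-.012),(.6892,-.0406)])
for fr in (0,1):
  f=lambda c:np.hypot(*(P-c[:2]).T)-(c[2] if fr else .09)
  r=least_squares(f,[.603,-.022,.09]); c=r.x; d=P-c[:2]; a=np.degrees(np.arctan2(d[:,1],d[:,0])); print(c.round(4),(1000*r.fun).round(2),a.round(1),(a[0]-a).round(1), 'fix+x deg',np.degrees(-.237).round(2))
e=px2w('wrist',[(178,224),(394,229),(610,233)],.012); print(e); d=e[2]-e[0]; print('edge yaw',np.arctan2(-d[0]*-1,-d[1]) , np.hypot(*d[:2]))
crop(cv2.imread('pics/w13.png'),160,200,250,140,3,'pics/w13c.png')
"
```

```text
[ 0.6014 -0.0211  0.09  ] [-0.09  0.03  0.1  -0.03 -0.06] [ 75.   54.9  30.3   5.8 -12.5] [ 0.  20.1 44.7 69.1 87.5] fix+x deg -13.58
[ 0.6019 -0.0208  0.0895] [-0.01  0.01  0.03 -0.05  0.02] [ 75.2  55.   30.3   5.7 -12.8] [ 0.  20.2 45.  69.6 88. ] fix+x deg -13.58
[[ 0.70980197  0.05765063  0.012     ]
 [ 0.67313203 -0.09261361  0.012     ]
 [ 0.63450481 -0.25099249  0.012     ]]
edge yaw -0.23928771429923443 0.31769519111622946
```

View pics/w13c.png

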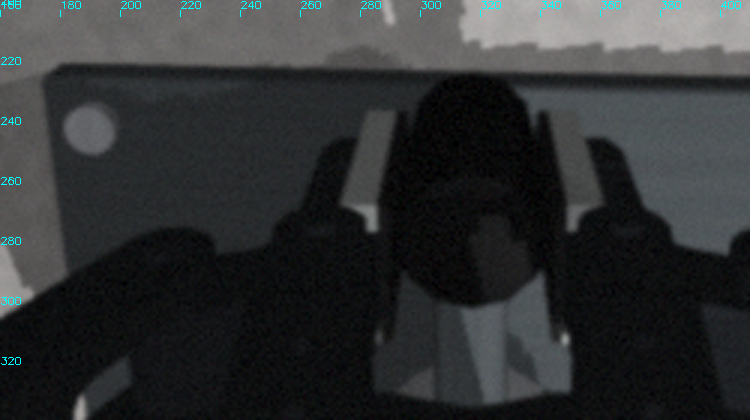

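Emit:
drive_tool(
  moves=[
    [[0.02,0,0.2,1.3,255],[0,0,0,0,255],[0,0,0,0,255],[0,0,0,0,255]],
  ],
)

```text
time_s: 12.88
tcp_pos: [0.6888, -0.0426, 0.0855]
ee_rot: [-0.084, 0.084, 0.702, -0.702]
force: [-4.7, 2.3, 6.0]
width: 0.0231
```

```bash
python3 -c "
from plan import *
st();R,p=tool()
for c in ((.6014,-.0211),(.6019,-.0208)): print(np.degrees(np.arctan2(p[1]-c[1],p[0]-c[0])))
"
```

```text
t 12.88 p [ 0.6888 -0.0426  0.0855] zyaw -1.8101 ydown [ 0.  0. -1.] F [-4.7  2.3  6. ] w 0.0231 q7 [ 0.09  0.54 -0.13  1.53  0.07  1.07 -1.86]
-13.813855820915842
-14.076642823954716
```

Emit:
drive_tool(
  moves=[
    [[0,0,0,0,255],[0,0,0,0,255],[0,0,0,0,255],[0,0,0,0,255],[0,0,0,0,255]],
  ],
)

```text
time_s: 13.3
tcp_pos: [0.6887, -0.0426, 0.0855]
ee_rot: [-0.084, 0.084, 0.702, -0.702]
force: [-4.3, 2.2, 5.4]
width: 0.0234
```

```bash
python3 -c "
from plan import *
st();lev();R,p=tool()
for c in ((.6014,-.0211),(.6019,-.0208)): print(np.degrees(np.arctan2(p[1]-c[1],p[0]-c[0])))
im,T=cap('side','pics/si14.png');crop(im,280,180,80,80,8,'pics/si14c.png')
im,T=cap('scene','pics/sc14.png');crop(im,280,170,100,80,7,'pics/sc14c.png')
x=[0.5563,-.0303,-.239];c,s=np.cos(x[2]),np.sin(x[2]);fw=lambda a,b,z:(x[0]+c*a-s*b,x[1]+s*a+c*b,z)
X=[fw(-.06,.09,.024),fw(-.03,.09,.024),fw(-.03,-.05,.024),fw(-.06,-.05,.024)]
print(w2px('side',X).round(1).tolist(),w2px('scene',X).round(1).tolist())
"
```

```text
t 13.3 p [ 0.6887 -0.0426  0.0855] zyaw -1.81 ydown [ 0.  0. -1.] F [-4.3  2.2  5.4] w 0.0234 q7 [ 0.09  0.54 -0.13  1.53  0.07  1.07 -1.86]
lever r 87.8 th deg 90.2 tool turn 90.1 F tool [ 4.7 -5.4 -1.2] M [0.4 1.  0.5]
-13.798996519142419
-14.061799209877753
[[310.2, 240.1], [301.4, 234.0], [334.6, 203.5], [343.2, 208.8]] [[328.8, 194.5], [336.9, 199.5], [295.9, 223.6], [287.9, 218.0]]
```

View pics/si14c.png

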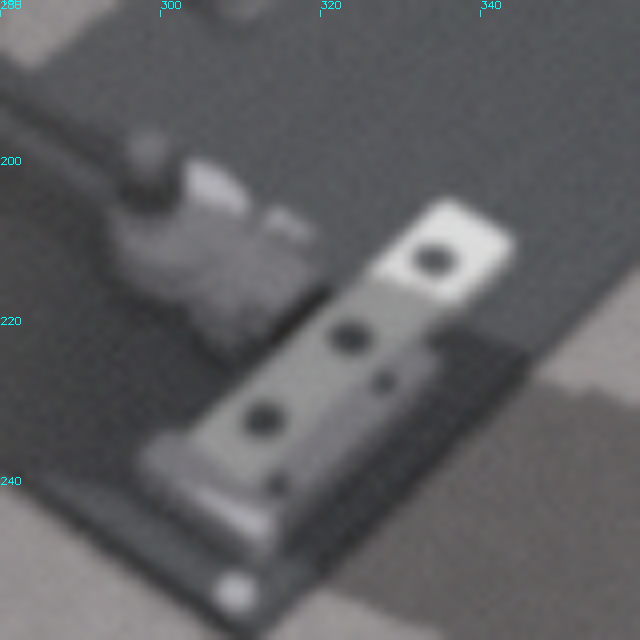

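View pics/sc14c.png

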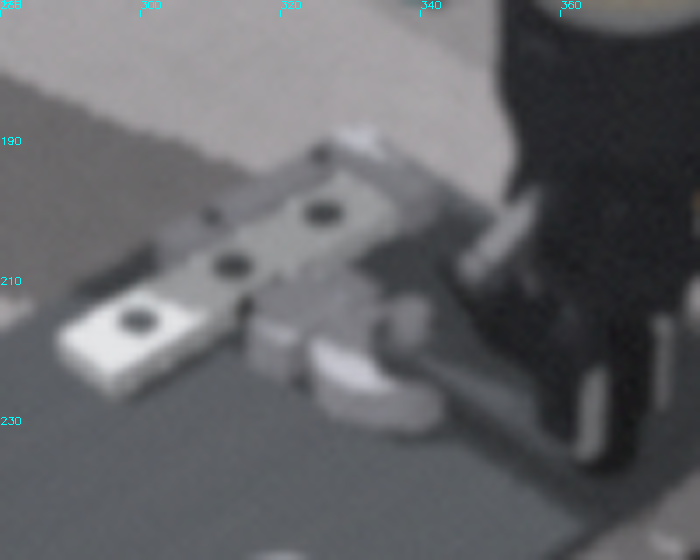

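```bash
python3 -c "
from h import *
print(order.close_job())"
```

```text
the job is handed in; nothing more can be done
None
```

The bar is home in the fixture and clamped, and I handed the job in at about 13.4 s with the gripper still holding the lever. The hand-in reports no verdict.

- **Bar:** I gripped the aluminium bar, turned it square, slid it along the plate with the clamp open, and pressed it home with about 10 N against both the fence and the end stop. After I let go, a wrist picture showed it flush on both. The final side and scene pictures show it still home, with the jaw pad against it.
- **Lever:** I gripped the knob and swung it along its arc. It holds at about 90°, and two estimates agree to within half a degree. It stayed steady over the last 0.4 s before hand-in.
- **Other things:** in the last pictures the die, bobbin, spools and screwdriver looked undisturbed. I did not re-measure their positions.
- **Checks that disagreed:**
  - My first push left about a 1.5 mm gap at the fence, which I saw in the picture and corrected.
  - The sideways force on the gripper at the top of the cam read only about 1 N, not the 6 to 7 N expected. The wrist also carried a moment of 0.5 N m through the grip, and the two together roughly match the spring.
  - The height of the knob grip left a steady vertical force of about 5 N, well under the limit.

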